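# Offer the bedside dish to the sleeper

## Robot

A 6-joint arm with a two-finger parallel gripper is mounted at the origin on the work surface. World frame = base frame: x ahead of the robot, y to its left, z up, the work surface at z = 0. Lengths are in mm, angles in degrees, forces in N, time in s.
With the tool pointing down it reaches from about 300 to 850 mm from the base axis. Payload 4.2 kg.
Tool frame: the origin (TCP) lies midway between the tips of the shut fingers; the grasp point (between the pads) lies 19 mm behind it; z points along the fingers, y is the line along which they close (so a half turn about z gives the same grasp; the last joint's range is limited). The gripper opens to 91 mm and grips with 3 to 60 N. Pads are 32 mm wide; open, the fingers measure 118 mm over their backs; the gripper's body (76 mm by 178 mm) begins 60 mm behind the grasp point.
Start: joints at [62.395, 18.312, 89.639, -0, 72.044, -1.146], TCP at [256.202, 514.785, 213.976] pointing down, gripper open.
Joint ranges: [-177.97, 177.97], [-48.28, 115.42], [12.27, 149.76], [-77.06, 257.06], [2.81, 150.46], [-146.56, 146.56]. Speed limits (degrees/s): [147.25, 147.25, 180, 180, 180, 180].

## Interface

Orientations are given as [roll, pitch, yaw] about the fixed x, y, z axes, in that order (R = Rz(yaw) Ry(pitch) Rx(roll)).
In Python, from workcell import state, grab_frame, camera_model, job_done gives the robot as it stands.
- The arm moves only by the tool drive_effector, called as name(argument=value, ...) on one line, values as JSON. Schema: {"type":"object","properties":{"motion":{"type":"object","properties":{"dx":{"type":"array","items":{"type":"number"},"minItems":1,"maxItems":8},"dy":{"type":"array","items":{"type":"number"},"minItems":1,"maxItems":8},"dz":{"type":"array","items":{"type":"number"},"minItems":1,"maxItems":8},"ax":{"type":"array","items":{"type":"number"},"minItems":1,"maxItems":8},"ay":{"type":"array","items":{"type":"number"},"minItems":1,"maxItems":8},"az":{"type":"array","items":{"type":"number"},"minItems":1,"maxItems":8}},"additionalProperties":false,"required":["dx","dy","dz","ax","ay","az"]},"finger_gap":{"type":"number"},"clamp_n":{"type":"number"},"only":{"type":"string"},"quiet":{"type":"boolean"},"lines":{"type":"string"}},"required":["motion"],"additionalProperties":false}. motion is an object with one list for each field, all of the same length, 1 to 8, a row being the entries at one place: dx, dy, dz (the shift in a scale on which 1.0 is 400 mm), ax, ay, az (a rotation vector in a scale on which 1.0 is 90 degrees); each row shifts and turns the commanded pose from where the row before left it, along the tool's axes as they then stand; what a row does not reach is not made up. A row lasts 1/10 s, in which the tool goes at most 50 mm and 8.59 degrees, less where a joint would pass 70% of its speed; a pose out of reach is approached as far as the arm can. finger_gap is the finger opening in mm, set as the call begins (left out keeps the last). The fingers move at their own pace and stop on an object; clamp_n is the grip in N (left out, the last holds). Time passes only in rows, so rows that do not move let the fingers close. The tool returns the time, the measured TCP pose, the force, the opening and the grip force at its end. only (a regular expression) keeps the lines of the reply that match it, lines (a string "A,B") keeps lines A to B, and quiet returns only ok. No shift or turn number may pass 1 either way. Input that does not fit is refused with a message, and nothing moves.
- state(): the state, without advancing time (a new reading comes with each control period).
- grab_frame(name): name is "side" or "top" or "wrist"; returns the picture (400x640x3 uint8, blue, green, red); there is no depth.
- camera_model(name): a dict with "fx", "fy", "cx", "cy" (pixels), "T" (4x4, takes a point from camera to world coordinates). Camera axes: x right, y up, looking along -z (the intrinsics and any distortion apply to the point x, -y, -z); pixel columns grow to the right and rows downward; lengths in mm; the calibration is good to about 2 mm. A picture is of the moment at which its call begins: read the wrist's pose just before it. camera_model takes no time and is no camera call; for the wrist camera it gives the pose at the moment of the call.
- job_done(): hands the job in; it is judged then, once.
The state is a dict: "time_s": time; "qpos": joint angles; "qvel": joint speeds; "effort": joint torques, N m; "ee_pos": TCP position; "ee_rot": TCP orientation; "force": force on the tool from outside, world axes, zero at the start; "torque": the same for the moment, N m; "gripper_width": finger opening in mm; "gripper_force": force on a finger pad.
Only numpy, scipy, OpenCV 4.12 (cv2) and the standard library are available. Lean on these libraries where they do the work, as an engineer would, in place of code of your own. Each camera call takes 0.05 s, during which the arm holds its last target. There are 200 camera calls.

## Task

Offer the ball in the white dish to the person in bed, on the robot's left: take the dish by the middle of its sprung brass handle, draw the handle up to its stop, lift the dish straight up clear of its tray, and only then turn it a quarter turn clockwise (seen from above) so that its thumb tab points straight across the tray to the bed. Keep the dish level and move smoothly, so the loose ball stays in its middle; do not touch the ball or disturb the other things. Finish still holding the dish by the handle, still and level, about 10 cm above its place on the tray.

Things in the scene. Friction and masses are not known exactly. Their poses are not given: they have to be found in the camera images.
- tray: Dark wooden tray lying fixed on the table, 320 long (x) by 230 wide (y), 6 mm floor, 6 mm wide rim up to 16 mm. Origin: centre of its underside, on the table. Its x axis runs along its length, pointing away from the robot; its +y axis points across it to the bed (robot's left).
- dish: Loose white round dish, 170 mm across, rim 40 high, on a foot 90 across; 0.55 to 0.85 kg with handle and ball, centre of mass within 6 mm of its axis. Inside: a shallow cone (11 degrees), lowest in the middle. A flat thumb tab sticks out along the dish's -x, at first pointing along the tray to the robot. Brass guides at y = +-93 carry the handle. Origin: centre of underside; z up.
- dish_well (a point): Lowest point of the dish's inside, on its centre line, 10 mm above its underside.
- dish_tab (a point): Outer end of the thumb tab (42 long, 44 wide, 6 thick), 125 mm from the dish's centre line along its -x, 34 mm above its underside.
- bail (a joint): Travel of the brass handle up out of the dish: 0 when sprung home, 0.030 m at its stop. The spring pulls it home with 1.2 N at 0 rising to 2.4 N at the stop, much less than the dish weighs: pulled up, the handle first comes out to its stop and then the dish lifts with it.
- bail_grip (a point): Middle of the handle's level cross bar, over the dish's centre. The bar runs along the dish's y axis, 194 long, 12 wide (along the dish's x), 14 high; this point is its centre, 118 mm above the dish's underside when the handle is home. The axes are the dish's. 58 mm free between bar and ball.
- ball: Loose dark wooden ball, 44 mm in diameter, about 40 g, lying in the middle of the dish; it rolls freely.
- ball_center (a point): Centre of the ball.
- speaker: Blue-grey round loudspeaker, 98 mm across, 85 mm high, to be left alone. Origin: centre of its underside.
- book: Closed book, 136 x 196 x 28 mm, lying flat, to be left alone. Origin: centre of its underside.
- mug: Blue mug, 80 mm across, 90 mm high, to be left alone. Origin: centre of its underside.

How it is judged:
By the outcome, as a careful person would: the job done as asked, in the order asked, and still so for the second after the job is handed in, while the arm keeps its last pose, push and grip.
It also fails if it takes over 48 s, if anything falls off the work surface, if the arm or the gripper's body presses on something with over 40 N, if the wrist force passes 120 N, or if a joint passes its speed limit or range.

## Working session

There is one attempt and no reset: what is moved stays moved. The work goes in short steps, Python scripts to look and compute and a tool call to move; the robot and the scene stay as the last step left them, time stands still between calls to the robot, and variables do not carry over. Pictures are saved under pics/ and viewed, at most 10 in all, crops included, and the job is handed in when it is done.

```bash
ls; mkdir -p pics; python3 - <<'E'
from workcell import *
import cv2
s=state();print(s['time_s'],s['ee_pos'],s['ee_rot'],s['gripper_width'],s['force'])
for n in("top","side"):
    cv2.imwrite(f"pics/{n}0.png",grab_frame(n));c=camera_model(n);print(n,{k:(v.round(3).tolist() if k=="T" else v) for k,v in c.items()})
E
```

```text
pics
0.0 [255.96535598 514.30693458 213.11983201] [-1.79896856e+02 -1.76624370e-03  1.53540735e+02] 91.15992319600875 [ 0.09118522 -0.48904714  0.7012559 ]
top {'fx': 503.81396920299613, 'fy': 503.81396920299613, 'cx': 317.24200358735493, 'cy': 201.70898867227854, 'T': [[-0.021, 0.981, -0.193, 223.575], [-1.0, -0.022, -0.004, -8.097], [-0.008, 0.193, 0.981, 1483.286], [0.0, 0.0, 0.0, 1.0]]}
side {'fx': 517.4979653525164, 'fy': 517.4979653525164, 'cx': 310.9133267696947, 'cy': 206.815919436841, 'T': [[-0.998, 0.048, -0.028, 428.329], [-0.053, -0.685, 0.726, 1038.39], [0.016, 0.727, 0.687, 1043.807], [0.0, 0.0, 0.0, 1.0]]}
```

View pics/top0.png

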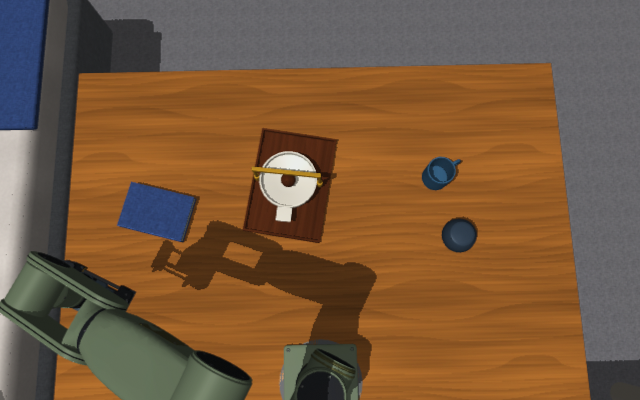

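View pics/side0.png

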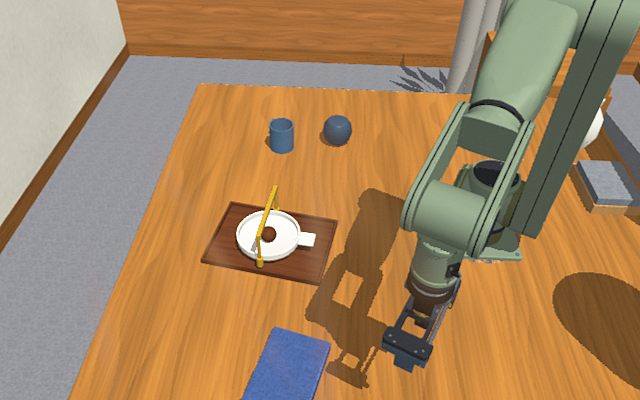

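The top view shows the dish centred near (288,180), its tab at (284,214), the bar from (253,170) to (320,178), and tray corners at about (264,128), (338,138), (321,243) and (245,230). In the side view the bar runs from about (276,190) to (260,262), and the dish is near (268,235).

```bash
cat > h.py <<'E'
import numpy as np,cv2
from workcell import *
def ray(n,p,c=None):
    c=c or camera_model(n);T=np.array(c["T"]);p=np.atleast_2d(p)
    d=np.c_[(p[:,0]-c["cx"])/c["fx"],-(p[:,1]-c["cy"])/c["fy"],-np.ones(len(p))]@T[:3,:3].T
    return T[:3,3],d
def plane(n,p,z,c=None):
    o,d=ray(n,p,c);return o+d*((z-o[2])/d[:,2:])
def tri(rs):
    A=0;b=0
    for o,d in rs:
        d=d[0]/np.linalg.norm(d[0]);P=np.eye(3)-np.outer(d,d);A=A+P;b=b+P@o
    x=np.linalg.solve(A,b);return x,[np.linalg.norm(np.cross(x-o,d[0]/np.linalg.norm(d[0]))) for o,d in rs]
def big(m,k=1):
    return sorted(cv2.findContours(m.astype(np.uint8),cv2.RETR_EXTERNAL,cv2.CHAIN_APPROX_NONE)[0],key=cv2.contourArea)[-k:][::-1]
def mask(hsv,lo,hi,box):
    m=cv2.inRange(hsv,lo,hi);k=np.zeros_like(m);x0,y0,x1,y1=box;k[y0:y1,x0:x1]=1;return m*k
boxes={"top":(235,120,350,250),"side":(195,180,345,290)}
E
python3 - <<'E'
from h import *
for n in("top","side"):
    im=cv2.imread(f"pics/{n}0.png");hsv=cv2.cvtColor(im,cv2.COLOR_BGR2HSV);b=boxes[n]
    w=mask(hsv,(0,0,140),(180,60,255),b);y=mask(hsv,(20,140,110),(32,255,255),b)
    c=np.concatenate([k[:,0] for k in big(y,3) if cv2.contourArea(k)>8]).astype(float)
    print(n,"yellow areas",[cv2.contourArea(k) for k in big(y,4)])
    r=cv2.fitLine(c.astype(np.float32),cv2.DIST_HUBER,0,.01,.01).ravel()
    print("bar line",r.round(2),"ext",c.min(0),c.max(0))
    P=plane(n,np.array([[k[0],k[1]] for k in np.concatenate(big(w,4))[:,0].astype(float)]),46)
    # rim at z=46
    h=cv2.convexHull(P[:,:2].astype(np.float32))[:,0]
    (cx,cy),R=cv2.minEnclosingCircle(h);print("white hull z46: enc",cx,cy,R)
    wc=cv2.morphologyEx(w|y,cv2.MORPH_CLOSE,np.ones((3,3)))
    ys,xs=np.nonzero(wc);Q=plane(n,np.c_[xs,ys].astype(float),40)[:,:2]
    f=Q[Q[:,0]<np.quantile(Q[:,0],.5)-0];near=Q[Q[:,0]<Q[:,0].min()+30];print("tab end mean",near.mean(0),"minx",Q[:,0].min())
    vis=np.zeros_like(im);vis[w>0]=255;vis[y>0]=(0,255,255)
    t=mask(hsv,(0,60,20),(12,255,110),b)
    vis[t>0]=(0,0,200);h=cv2.convexHull(np.concatenate([k for k in big(t|w,3)]))
    q=cv2.approxPolyDP(h,6,True)[:,0].astype(float);print("tray corners",q.tolist(),plane(n,q,16)[:,:2].round(0).tolist())
    x0,y0,x1,y1=b;cv2.imwrite(f"pics/m_{n}.png",cv2.resize(np.hstack([im[y0:y1,x0:x1],vis[y0:y1,x0:x1]]),None,fx=2.6,fy=2.6,interpolation=0))
a,b=cv2.imread("pics/m_top.png"),cv2.imread("pics/m_side.png")
W=max(a.shape[1],b.shape[1]);o=np.vstack([cv2.copyMakeBorder(i,0,0,0,W-i.shape[1],0) for i in(a,b)]);cv2.imwrite("pics/m.png",cv2.resize(o,None,fx=min(1,790/W,590/o.shape[0]),fy=min(1,790/W,590/o.shape[0])))
E
```

```text
top yellow areas [235.5, 9.0, 3.5]
bar line [9.9000e-01 1.5000e-01 2.8593e+02 1.7242e+02] ext [252. 167.] [322. 185.]
white hull z46: enc 556.510009765625 85.22149658203125 105.80924987792969
tab end mean [468.00204421  96.09291937] minx 452.0853341776028
tray corners [[262.0, 128.0], [336.0, 140.0], [319.0, 242.0], [242.0, 229.0]] [[745.0, 161.0], [702.0, -64.0], [392.0, -5.0], [435.0, 220.0]]
side yellow areas [344.0]
bar line [ 2.4000e-01 -9.7000e-01  2.6478e+02  2.2387e+02] ext [256. 185.] [278. 267.]
white hull z46: enc 557.39501953125 94.40193939208984 107.03137969970703
tab end mean [467.63424318 101.32896999] minx 451.9678869270087
tray corners [[319.0, 285.0], [229.0, 267.0], [214.0, 236.0], [231.0, 202.0], [306.0, 216.0]] [[435.0, 234.0], [668.0, 191.0], [727.0, 86.0], [703.0, -52.0], [482.0, -9.0]]
```

View pics/m.png

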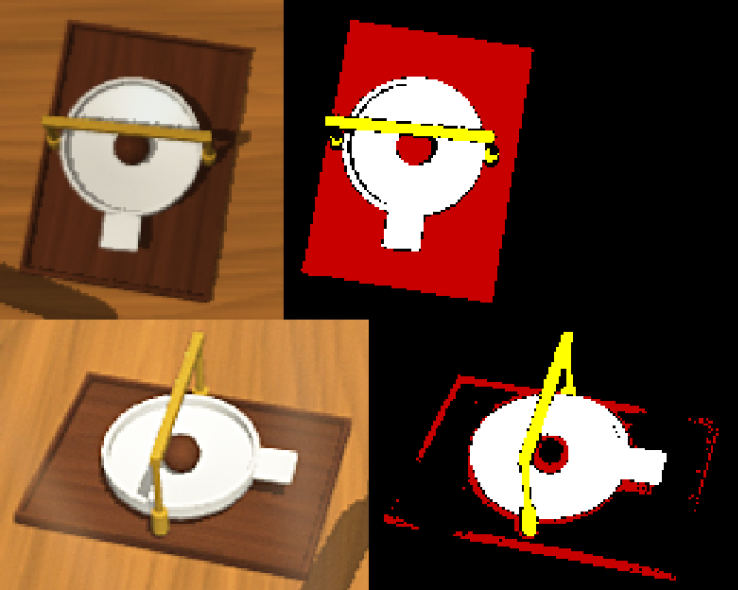

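The masks separate cleanly: tray yaw is about -10.8°, and the bar looks slightly less turned than that. Next I'll measure the bar, rim and tab separately.

```bash
cat >> h.py <<'E'
def measure(n,im,zb=0,c=None):
    """dish centre, tab and bar in one view; zb = lift of bar/dish (dish,bar)"""
    c=c or camera_model(n);hsv=cv2.cvtColor(im,cv2.COLOR_BGR2HSV);b=boxes[n]
    w=mask(hsv,(0,0,140),(180,60,255),b);y=mask(hsv,(20,140,110),(32,255,255),b);o={}
    P=plane(n,big(w|y)[0][:,0].astype(float),46,c)[:,:2]
    return w,y,P
E
python3 - <<'E'
from h import *
from scipy.optimize import least_squares
im=cv2.imread("pics/top0.png");w,y,P=measure("top",im)
# bar top (z131): lower/upper edge midpoints per column
cols=[];
for x in range(254,321):
    r=np.nonzero(y[:,x])[0]
    if 0<len(r):
        r=r[:np.argmax(np.append(np.diff(r)>1,True))+1]
        cols.append((x,r.mean(),len(r)))
cols=np.array(cols);print("thick",cols[:,2].astype(int))
k=cols[(cols[:,2]>=3)&(cols[:,2]<=6)];a,b0=np.polyfit(k[8:-8,0],k[8:-8,1],1)
E=plane("top",np.array([[252,a*252+b0],[320,a*320+b0]]),127);d=E[0]-E[1]
print("bar ends",E.round(1),"len",np.linalg.norm(d),"dish yaw",np.degrees(np.arctan2(-d[0],d[1])),"mid",E.mean(0))
# rim: hull of white only contours
P=plane("top",np.concatenate(big(w,4))[:,0].astype(float),46)[:,:2]
P=cv2.convexHull(P.astype(np.float32))[:,0]
P=P[P[:,0]>510]
f=least_squares(lambda v:np.hypot(P[:,0]-v[0],P[:,1]-v[1])-v[2],[570,84,85],loss="soft_l1");print("rim",f.x,np.abs(f.fun).max())
# tab
ys,xs=np.nonzero(w);Q=plane("top",np.c_[xs,ys].astype(float),40+3)[:,:2]
T=Q[(Q[:,0]<480)];r=cv2.minAreaRect(T.astype(np.float32));print("tab",r,T.mean(0),"yaw",np.degrees(np.arctan2(f.x[1]-T.mean(0)[1],f.x[0]-T.mean(0)[0])))
# ball both views
rs=[]
for n in("top","side"):
    I=cv2.imread(f"pics/{n}0.png");h=cv2.cvtColor(I,cv2.COLOR_BGR2HSV)
    bx={"top":(274,172,302,190),"side":(258,224,280,246)}[n]
    m=mask(h,(0,60,0),(14,255,140),bx);k=big(m)[0];(u,v),R=cv2.minEnclosingCircle(k);print(n,"ball",u,v,R);rs.append(ray(n,[[u,v]]))
print(tri(rs))
# side bar line
S=cv2.imread("pics/side0.png");w2,y2,_=measure("side",S)
rr=[(np.nonzero(y2[v])[0][:4].min(),v) for v in range(186,268) if y2[v].any()]
print(rr[::6],rr[-1])
E
```

```text
thick [4 4 4 4 5 5 4 4 4 4 4 5 5 5 5 5 5 4 4 4 4 5 5 5 5 5 5 4 4 4 4 4 4 4 5 5 5
 4 4 4 4 4 5 5 4 5 4 4 4 4 5 5 5 5 5 5 4 4 4 4 5 5 5 5 5 5 3]
bar ends [[588.7 176.4 127. ]
 [564.6 -12.4 127. ]] len 190.25727704836672 dish yaw -7.258191493433353 mid [576.64804156  81.99743808 127.        ]
rim [577.27794743  82.58284492  84.32863472] 1.6759841798285464
tab ((466.95819091796875, 97.17579650878906), (44.15170669555664, 27.427143096923828), 82.98101806640625) [466.41095709  96.46722625] yaw -7.138249815161616
top ball 287.7391357421875 179.3913116455078 7.226513862609863
side ball 268.45123291015625 233.64634704589844 7.782928943634033
(array([577.73735447,  83.08103222,  33.38601884]), [np.float64(0.05820007440059951), np.float64(0.058200074400857955)])
[(np.int64(273), 186), (np.int64(271), 192), (np.int64(269), 198), (np.int64(266), 204), (np.int64(264), 210), (np.int64(263), 216), (np.int64(261), 222), (np.int64(258), 228), (np.int64(256), 234), (np.int64(257), 240), (np.int64(257), 246), (np.int64(258), 252), (np.int64(257), 258), (np.int64(257), 264)] (np.int64(259), 267)
```

The rim, bar and ball all put the dish at (577, 82.5) with yaw -7.2°, so the grasp needs tool yaw 82.8. I'll move above it, turning once I'm there.

Careful with the scale: shifts go in shares of 400 mm and turns go in shares of 90 degrees. That gives: -50 mm is -0.125, -40 mm is -0.1.

drive_effector(motion={"dx":[-0.05,-0.1,-0.125,-0.125,-0.125,-0.125,-0.125,-0.125],"dy":[-0.025,-0.05,-0.0625,-0.0625,-0.0625,-0.0625,-0.0625,-0.0625],"dz":[0,0,0,0,0,0,0,0],"ax":[0,0,0,0,0,0,0,0],"ay":[0,0,0,0,0,0,0,0],"az":[0,0,0,0,0,0,0,0]}, finger_gap=60)

```text
time_s: 0.9
ee_pos: [477.7, 219.6, 213.7]
ee_rot: [-180.0, -0.0, 153.5]
force: [0.1, -0.5, -0.4]
gripper_width: 60.0
gripper_force: 0.0
```

drive_effector(motion={"dx":[-0.1,-0.1,-0.0625,-0.025,0,0,0,0],"dy":[-0.055,-0.05,-0.025,-0.0125,0,0,0,0],"dz":[0,0,0,0,0,0,0,0],"ax":[0,0,0,0,0,0,0,0],"ay":[0,0,0,0,0,0,0,0],"az":[0.0556,0.0889,0.0889,0.0889,0.0889,0.0889,0.0889,0.0889]})

```text
time_s: 1.7
ee_pos: [542.4, 111.5, 213.4]
ee_rot: [-179.9, 0.0, 92.2]
force: [-0.0, 0.4, -0.1]
gripper_width: 60.3
gripper_force: 0.0
```

drive_effector(motion={"dx":[0,0,0,0],"dy":[0,0,0,0],"dz":[0,0,0,0],"ax":[0,0,0,0],"ay":[0,0,0,0],"az":[0.0667,0.0389,0,0]})

```text
time_s: 2.1
ee_pos: [542.5, 111.7, 213.7]
ee_rot: [-180.0, 0.0, 83.1]
force: [0.7, -0.5, 0.4]
gripper_width: 60.0
gripper_force: 0.0
```

```bash
python3 - <<'E'
from h import *
s=state();print(s['ee_pos'],s['ee_rot'],s['qpos'],s['time_s'],s['gripper_width'],s['force'])
cv2.imwrite("pics/w1.png",grab_frame("wrist"));cv2.imwrite("pics/top1.png",grab_frame("top"))
np.set_printoptions(suppress=True,precision=3);print(camera_model("wrist"))
E
```

```text
[542.52226107 111.68375884 213.6559393 ] [-1.79964953e+02  6.58553179e-03  8.31182020e+01] [1.04402478e+01 1.64409704e+01 9.24100399e+01 4.38238278e-03
 7.11844083e+01 1.73206331e+01] 2.1 60.03204865005768 [ 0.70750991 -0.50454873  0.4089494 ]
{'fx': 339.1991437437202, 'fy': 339.1991437437202, 'cx': 321.9412378756829, 'cy': 204.71769174975947, 'T': array([[  0.993,   0.115,   0.034, 552.092],
       [ -0.12 ,   0.952,   0.281, 190.772],
       [ -0.   ,  -0.284,   0.959, 384.564],
       [  0.   ,   0.   ,   0.   ,   1.   ]])}
```

View pics/w1.png

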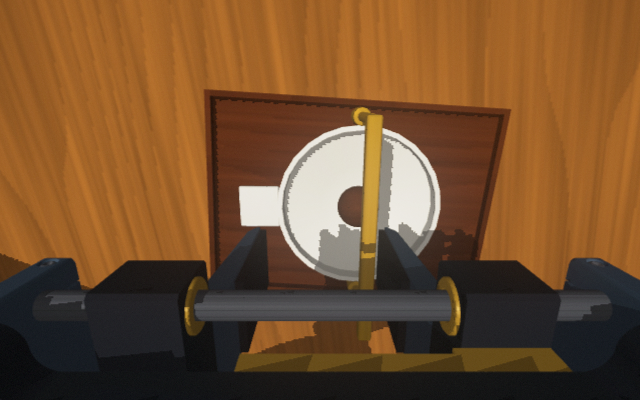

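The wrist view shows the bar from (374,115) to (368,245), the ball at (355,205), and the tray's bed-side edge from (207,91) to (509,110). I'll check bar position and yaws from it.

```bash
python3 - <<'E'
from h import *
im=cv2.imread("pics/w1.png");h=cv2.cvtColor(im,cv2.COLOR_BGR2HSV);c=camera_model("wrist")
y=mask(h,(20,140,110),(32,255,255),(340,110,400,250))
pts=[]
for v in range(130,236):
    r=np.nonzero(y[v])[0]
    pts.append((r.min(),r.max(),v))
p=np.array(pts,float);print(p[::20])
for j,nm in((0,"l"),(1,"r")):
    q=plane("wrist",np.c_[p[:,j]+(j-.5),p[:,2]],131,c);l=cv2.fitLine(q[:,:2].astype(np.float32),cv2.DIST_HUBER,0,.01,.01).ravel();l[:2]*=np.sign(l[1])
    print(nm,"yaw",np.degrees(np.arctan2(-l[0],l[1])),"x at y=82.5",l[2]+(82.5-l[3])*l[0]/l[1])
t=mask(h,(0,60,10),(12,255,120),(190,80,520,200))
e=np.array([(u,np.nonzero(t[:,u])[0].min()) for u in range(225,490)],float);q=plane("wrist",e,16,c)
l=cv2.fitLine(q[:,:2].astype(np.float32),cv2.DIST_HUBER,0,.01,.01).ravel();print("tray yaw wrist",np.degrees(np.arctan(l[1]/l[0])))
# tray edges in top view (z=16)
im=cv2.imread("pics/top0.png");h=cv2.cvtColor(im,cv2.COLOR_BGR2HSV);t=mask(h,(0,60,20),(12,255,110),boxes["top"])
L=[(np.nonzero(t[v])[0].min(),v) for v in range(140,220)];R=[(np.nonzero(t[v])[0].max(),v) for v in range(150,235)];U=[(u,np.nonzero(t[:,u])[0].min()) for u in range(270,330)]
for nm,E in(("L",L),("R",R),("U",U)):
    q=plane("top",np.array(E,float),16);l=cv2.fitLine(q[:,:2].astype(np.float32),cv2.DIST_HUBER,0,.01,.01).ravel();print(nm,np.degrees(np.arctan(l[1]/l[0])))
b=mask(cv2.cvtColor(cv2.imread("pics/w1.png"),cv2.COLOR_BGR2HSV),(0,60,0),(14,255,140),(330,180,366,232));k=big(b)[0];print("ball",cv2.boundingRect(k))
E
```

```text
[[367. 381. 130.]
 [366. 380. 150.]
 [366. 379. 170.]
 [364. 377. 190.]
 [364. 376. 210.]
 [363. 376. 230.]]
l yaw -7.6207395 x at y=82.5 570.828
r yaw -7.3877625 x at y=82.5 582.08954
tray yaw wrist -10.489357
L -10.583595
R -10.430455
U 79.564575
ball (338, 186, 24, 41)
```

Bar centre is (576.5, 82.5), dish yaw -7.4°, tray yaw -10.5°. I'll correct the position, descend and grip.

In the tool's units: 20 mm is 0.05, 7.4 mm is 0.0185, 0.5 degrees is 0.0056.

drive_effector(motion={"dx":[-0.0125,-0.025,-0.02,-0.005,0,0,0,0],"dy":[0.0185,0.0375,0.03,0.0075,0,0,0,0],"dz":[0,0,0,0,0.025,0.05,0.05,0.05],"ax":[0,0,0,0,0,0,0,0],"ay":[0,0,0,0,0,0,0,0],"az":[0.0056,0,0,0,0,0,0,0]})

```text
time_s: 3.0
ee_pos: [575.9, 82.2, 142.5]
ee_rot: [-179.9, -0.0, 82.5]
force: [0.1, 0.2, -0.0]
gripper_width: 59.9
gripper_force: 0.0
```

drive_effector(motion={"dx":[0,0,0,0,0,0],"dy":[0,0,0,0,0,0],"dz":[0.05,0.025,0.015,0.0075,0,0],"ax":[0,0,0,0,0,0],"ay":[0,0,0,0,0,0],"az":[0,0,0,0,0,0]})

```text
time_s: 3.6
ee_pos: [577.1, 82.2, 105.7]
ee_rot: [179.9, -0.0, 82.5]
force: [0.5, -0.1, 0.5]
gripper_width: 60.0
gripper_force: 0.0
```

```bash
python3 - <<'E'
from h import *
s=state();print(s['ee_pos'],s['ee_rot'],s['force'])
cv2.imwrite("pics/w2.png",grab_frame("wrist"))
E
```

```text
[577.08882107  82.22311373 105.67672799] [ 1.79919849e+02 -2.70091622e-02  8.25400341e+01] [ 0.46012756 -0.06271439  0.51259385]
```

View pics/w2.png

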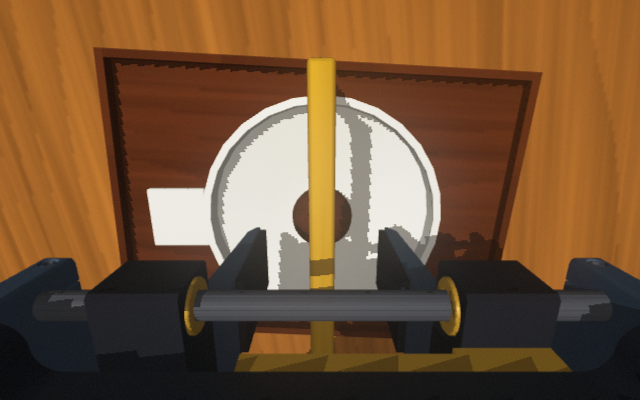

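The bar stands at column 321, midway between the fingers (266 and 378), and runs straight up the image. I'll close in stages.

drive_effector(motion={"dx":[0,0,0,0,0],"dy":[0,0,0,0,0],"dz":[0,0,0,0,0],"ax":[0,0,0,0,0],"ay":[0,0,0,0,0],"az":[0,0,0,0,0]}, finger_gap=15, clamp_n=10)

```text
time_s: 4.15
ee_pos: [576.6, 82.1, 105.0]
ee_rot: [180.0, -0.0, 82.5]
force: [0.5, 0.3, 0.7]
gripper_width: 23.0
gripper_force: 0.0
```

drive_effector(motion={"dx":[0,0,0,0,0],"dy":[0,0,0,0,0],"dz":[0,0,0,0,0],"ax":[0,0,0,0,0],"ay":[0,0,0,0,0],"az":[0,0,0,0,0]}, finger_gap=0, clamp_n=10)

```text
time_s: 4.65
ee_pos: [576.8, 82.0, 104.9]
ee_rot: [180.0, 0.0, 82.5]
force: [0.4, -1.2, 0.4]
gripper_width: 11.8
gripper_force: 10.0
```

drive_effector(motion={"dx":[0,0,0],"dy":[0,0,0],"dz":[0,0,0],"ax":[0,0,0],"ay":[0,0,0],"az":[0,0,0]}, finger_gap=0, clamp_n=45)

```text
time_s: 4.95
ee_pos: [576.8, 82.1, 105.0]
ee_rot: [180.0, -0.0, 82.5]
force: [1.5, -0.2, -1.4]
gripper_width: 11.8
gripper_force: 45.0
```

In the tool's units: -5 mm is -0.0125, -4 mm is -0.01.

drive_effector(motion={"dx":[0,0,0,0,0,0,0,0],"dy":[0,0,0,0,0,0,0,0],"dz":[-0.005,-0.01,-0.0125,-0.0125,-0.01,-0.0075,-0.005,-0.0025],"ax":[0,0,0,0,0,0,0,0],"ay":[0,0,0,0,0,0,0,0],"az":[0,0,0,0,0,0,0,0]})

```text
time_s: 5.75
ee_pos: [576.5, 82.2, 131.1]
ee_rot: [-180.0, -0.0, 82.5]
force: [1.3, 0.0, -3.3]
gripper_width: 12.1
gripper_force: 45.0
```

drive_effector(motion={"dx":[0,0,0,0,0,0,0,0],"dy":[0,0,0,0,0,0,0,0],"dz":[-0.0013,-0.0013,-0.0013,-0.0013,-0.0013,-0.0013,-0.0013,-0.0013],"ax":[0,0,0,0,0,0,0,0],"ay":[0,0,0,0,0,0,0,0],"az":[0,0,0,0,0,0,0,0]})

```text
time_s: 6.55
ee_pos: [576.6, 82.1, 135.0]
ee_rot: [-180.0, -0.0, 82.5]
force: [1.8, 0.0, -4.1]
gripper_width: 11.4
gripper_force: 45.0
```

drive_effector(motion={"dx":[0,0,0,0,0,0,0,0],"dy":[0,0,0,0,0,0,0,0],"dz":[-0.0013,-0.0013,-0.0013,-0.0013,-0.0025,-0.0025,-0.0025,-0.0025],"ax":[0,0,0,0,0,0,0,0],"ay":[0,0,0,0,0,0,0,0],"az":[0,0,0,0,0,0,0,0]})

```text
time_s: 7.35
ee_pos: [576.6, 82.2, 141.1]
ee_rot: [-180.0, -0.0, 82.5]
force: [-0.6, -0.1, -7.0]
gripper_width: 11.5
gripper_force: 45.0
```

```bash
python3 - <<'E'
from h import *
s=state();print(s['ee_pos'],s['ee_rot'],s['force'],s['torque'])
a=grab_frame("side")[170:300,185:355];b=grab_frame("wrist")
a=cv2.resize(a,(523,400));cv2.imwrite("pics/c3.png",cv2.resize(np.hstack([a,b]),None,fx=.68,fy=.68))
E
```

```text
[576.56963097  82.16162586 141.05837045] [-1.79998301e+02 -6.32531810e-03  8.25409696e+01] [-0.64388485 -0.13810654 -6.95493304] [-0.10954823  0.05867116 -0.02576995]
```

View pics/c3.png

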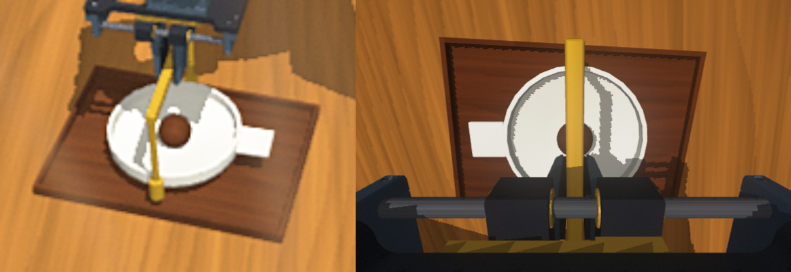

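The handle is at its stop and the dish hangs free about 6 mm up (7 N on the wrist). The ball is still central, at about (175,131) in the side crop and under the bar in the wrist view. Now I'll lift the rest, straight up.

In the tool's units: -7 mm is -0.0175, -6 mm is -0.015.

drive_effector(motion={"dx":[0,0,0,0,0,0,0,0],"dy":[0,0,0,0,0,0,0,0],"dz":[-0.0025,-0.005,-0.0075,-0.01,-0.0125,-0.015,-0.0175,-0.0175],"ax":[0,0,0,0,0,0,0,0],"ay":[0,0,0,0,0,0,0,0],"az":[0,0,0,0,0,0,0,0]})

```text
time_s: 8.25
ee_pos: [576.7, 82.2, 176.7]
ee_rot: [180.0, -0.0, 82.5]
force: [-0.3, -0.2, -6.8]
gripper_width: 12.0
gripper_force: 45.0
```

drive_effector(motion={"dx":[0,0,0,0,0,0,0,0],"dy":[0,0,0,0,0,0,0,0],"dz":[-0.0175,-0.0175,-0.0175,-0.0175,-0.015,-0.015,-0.0125,-0.01],"ax":[0,0,0,0,0,0,0,0],"ay":[0,0,0,0,0,0,0,0],"az":[0,0,0,0,0,0,0,0]})

```text
time_s: 9.05
ee_pos: [576.6, 82.2, 225.4]
ee_rot: [180.0, -0.0, 82.5]
force: [0.2, 0.8, -6.6]
gripper_width: 11.5
gripper_force: 45.0
```

drive_effector(motion={"dx":[0,0,0,0,0,0,0,0],"dy":[0,0,0,0,0,0,0,0],"dz":[-0.01,-0.0075,-0.005,-0.0025,0,0,0,0],"ax":[0,0,0,0,0,0,0,0],"ay":[0,0,0,0,0,0,0,0],"az":[0,0,0,0,0,0,0,0]})

```text
time_s: 9.85
ee_pos: [576.5, 82.1, 234.8]
ee_rot: [-180.0, 0.0, 82.5]
force: [0.4, -0.7, -7.5]
gripper_width: 11.7
gripper_force: 45.0
```

```bash
python3 - <<'E'
from h import *
s=state();print(s['ee_pos'],s['ee_rot'],s['force'],s['torque'],s['qpos'])
a=grab_frame("side")[140:300,175:365];b=grab_frame("wrist")
a=cv2.resize(a,(475,400));cv2.imwrite("pics/c4.png",cv2.resize(np.hstack([a,b]),None,fx=.7,fy=.7))
E
```

```text
[576.51524414  82.12592816 234.79900405] [-1.79983444e+02  1.19979311e-04  8.25435049e+01] [ 0.4192762  -0.67525254 -7.49542936] [-0.08980488  0.08772941 -0.05843081] [6.97350361e+00 1.83036253e+01 8.66137446e+01 4.14893361e-03
 7.50986934e+01 1.44289313e+01]
```

View pics/c4.png

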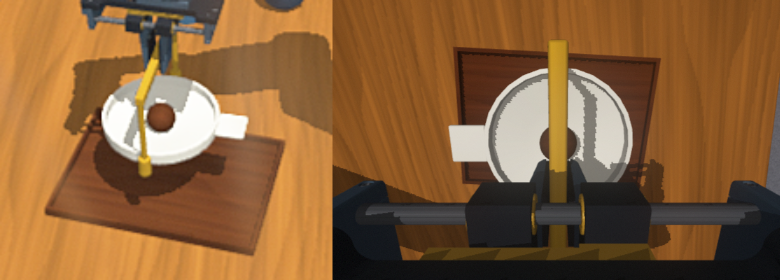

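The dish hangs level about 100 mm up, well clear of the tray, with the tab still pointing at the robot and the ball in the middle. Now a 93° clockwise turn (+ about tool z) in a smooth ramp.

In the tool's units: 3.5 degrees is 0.0389.

drive_effector(motion={"dx":[0,0,0,0,0,0,0,0],"dy":[0,0,0,0,0,0,0,0],"dz":[0,0,0,0,0,0,0,0],"ax":[0,0,0,0,0,0,0,0],"ay":[0,0,0,0,0,0,0,0],"az":[0.0056,0.0111,0.0167,0.0222,0.0278,0.0333,0.0389,0.0444]})

```text
time_s: 10.75
ee_pos: [576.6, 82.1, 235.0]
ee_rot: [180.0, -0.0, 64.3]
force: [-0.3, -0.3, -8.0]
gripper_width: 11.7
gripper_force: 45.0
```

drive_effector(motion={"dx":[0,0,0,0,0,0,0,0],"dy":[0,0,0,0,0,0,0,0],"dz":[0,0,0,0,0,0,0,0],"ax":[0,0,0,0,0,0,0,0],"ay":[0,0,0,0,0,0,0,0],"az":[0.0444,0.0444,0.0444,0.0444,0.0444,0.0444,0.0444,0.0444]})

```text
time_s: 11.55
ee_pos: [576.6, 82.1, 234.9]
ee_rot: [-180.0, 0.0, 32.3]
force: [-0.7, -0.3, -6.8]
gripper_width: 11.8
gripper_force: 45.0
```

drive_effector(motion={"dx":[0,0,0,0,0,0,0,0],"dy":[0,0,0,0,0,0,0,0],"dz":[0,0,0,0,0,0,0,0],"ax":[0,0,0,0,0,0,0,0],"ay":[0,0,0,0,0,0,0,0],"az":[0.0444,0.0444,0.0444,0.0444,0.0444,0.0444,0.0444,0.0389]})

```text
time_s: 12.35
ee_pos: [576.6, 82.1, 235.0]
ee_rot: [-180.0, 0.0, 0.8]
force: [-0.1, 0.6, -7.1]
gripper_width: 11.8
gripper_force: 45.0
```

drive_effector(motion={"dx":[0,0,0,0,0,0,0,0],"dy":[0,0,0,0,0,0,0,0],"dz":[0,0,0,0,0,0,0,0],"ax":[0,0,0,0,0,0,0,0],"ay":[0,0,0,0,0,0,0,0],"az":[0.0333,0.0278,0.0222,0.0167,0.0111,0.0056,0.0056,0.0056]})

```text
time_s: 13.15
ee_pos: [576.6, 82.1, 234.9]
ee_rot: [-180.0, 0.0, -10.5]
force: [-0.2, 0.3, -7.5]
gripper_width: 11.6
gripper_force: 45.0
```

drive_effector(motion={"dx":[0,0,0,0,0,0],"dy":[0,0,0,0,0,0],"dz":[0,0,0,0,0,0],"ax":[0,0,0,0,0,0],"ay":[0,0,0,0,0,0],"az":[0,0,0,0,0,0]})

```text
time_s: 13.75
ee_pos: [576.6, 82.1, 235.0]
ee_rot: [-180.0, -0.0, -10.5]
force: [1.3, -0.0, -7.3]
gripper_width: 11.8
gripper_force: 45.0
```

```bash
python3 - <<'E'
from h import *
s=state();print(s['ee_pos'],s['ee_rot'],s['force'],s['qvel'])
a=grab_frame("side");b=grab_frame("top");w=grab_frame("wrist")
cv2.imwrite("pics/side5.png",a);cv2.imwrite("pics/top5.png",b);cv2.imwrite("pics/w5.png",w)
a=cv2.resize(a[140:300,175:365],(356,300));b=cv2.resize(b[110:250,225:375],(321,300))
t=np.hstack([a,b]);cv2.imwrite("pics/c5.png",np.vstack([t,cv2.copyMakeBorder(cv2.resize(w,(464,290)),0,0,0,t.shape[1]-464,0)]))
E
```

```text
[576.60969434  82.11979823 234.95921693] [-1.79993000e+02 -1.88228922e-03 -1.04612662e+01] [ 1.26932793 -0.01042326 -7.26934165] [-0.04375902 -0.00465248  0.00865605  0.09107891  0.0159619  -0.06720313]
```

View pics/c5.png

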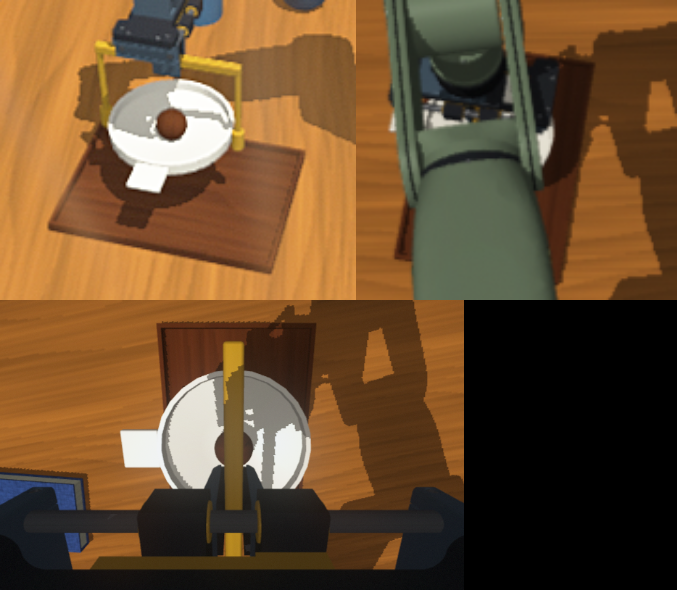

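The side view shows the tab at (148,178) pointing to the bed and the ball at (171,124) in the middle of the dish. The wrist view agrees. A numeric check of level and heading before handing in:

```bash
python3 - <<'E'
from h import *
im=cv2.imread("pics/side5.png");h=cv2.cvtColor(im,cv2.COLOR_BGR2HSV)
y=mask(h,(20,140,90),(32,255,255),(215,150,320,225))
th=np.radians(-10.5);ux=np.array([np.cos(th),np.sin(th),0]);nn=np.array([-ux[1],ux[0],0]);p0=np.array([576.6,82.1,0])
# bar top edge per column, on vertical plane of the bar's near (bed-side) face
cs=[(u,np.nonzero(y[:,u])[0].min()) for u in range(215,320) if y[:,u].any()]
o,d=ray("side",np.array(cs,float));Q=o+d*(((p0+6*nn-o)@nn)/(d@nn))[:,None]
s=(Q-p0)@ux;k=(abs(s)<92)&(abs(s)>45);a=np.polyfit(s[k],Q[k,2],1);print("bar tilt deg",np.degrees(np.arctan(a[0])),"z mid",a[1],s.min(),s.max())
# tab end + ball
w=mask(h,(0,0,140),(180,60,255),(215,150,320,245));ys,xs=np.nonzero(w);P=plane("side",np.c_[xs,ys].astype(float),143)[:,:2]
v=P-p0[:2];r=(v@nn[:2]);T=v[(r>100)];print("tab heading rel. tray y:",np.degrees(np.arctan2(T.mean(0)@ux[:2],T.mean(0)@nn[:2])),"reach",r.max())
b=mask(h,(0,60,0),(14,255,140),(255,194,277,218));(u,vv),R=cv2.minEnclosingCircle(big(b)[0]);print("ball",u,vv,R,plane("side",[[u,vv]],138.5))
w=cv2.imread("pics/w5.png");hw=cv2.cvtColor(w,cv2.COLOR_BGR2HSV);m=mask(hw,(0,0,140),(180,60,255),(150,170,214,240));ys,xs=np.nonzero(m);P=plane("wrist",np.c_[xs,ys].astype(float),143)[:,:2]-p0[:2];T=P[P@nn[:2]>95];print("wrist tab heading",np.degrees(np.arctan2(T.mean(0)@ux[:2],T.mean(0)@nn[:2])),(P@nn[:2]).max())
print(state()['qvel'].round(2),state()['time_s'])
E
```

```text
bar tilt deg -0.7825626303872187 z mid 264.617460940549 -98.0946666604201 96.31068520398978
tab heading rel. tray y: 0.3439740942083582 reach 133.3314386044036
ball 266.25439453125 205.8508758544922 8.334083557128906 [[578.7268067   85.71902215 138.5       ]]
wrist tab heading 1.44185510109933 123.24481438122729
[ 0.08 -0.01  0.11  0.03  0.01 -0.  ] 13.9
```

```bash
python3 -c "
from workcell import *
print(job_done())"
```

```text
the job is handed in; nothing more can be done
None
```

I handed the job in at about 14 s: the dish is held still by its handle about 10 cm above its place, level to within about 1°, the tab points across the tray to the bed within about 1.5°, and the ball is in the middle; no verdict came back.

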